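Find the hidden catch of the bakery's blade box

TASK

The low steel box on the bakery bench keeps the blades, and its lid is released by a concealed catch: a square plate let slightly into the plain flat panel along the front of the box's top. Feel across that panel with your fingertips until you find the plate that gives, push it all the way in so that the lid comes up, and take your hand away. Do not touch the lid itself, lift nothing, and leave everything else on the bench where it stands.

Things in the scene. Friction and masses are not known exactly. Their poses are not given: they have to be found in the camera images.
- blade_box: Low closed box of plain steel, 250 mm (its x) by 320 mm (its y) by 70 mm high, fixed to the bench. Origin: centre of its underside; z up; front (-x) faces the robot, turned up to 0.25 rad. Its flat top holds, from the front: the plain panel (see panel), 48 mm of rigid deck, then the lid (y = -60 to +139 mm) and beside it rigid deck on which the cutter stands.
- panel (a point): Centre of the plain front panel, on its upper face (70 mm above the bench, x = -85 mm of the box), axes as the box. The panel is 54 mm wide (x) and runs from y = -135 to +135 mm. The catch plate lies centred at one of five places, y = -108, -54, 0, +54 or +108 mm; which one changes from start to start. The other four are rigid, level with the top and unmarked.
- catch (a joint): How far the catch plate is pushed in, straight down: 0 as found, 0.008 m against its stop. A 43 mm square of the same steel in a 46 mm square opening; its face starts 3 mm below the panel and ends 11 mm below. Moves under about 3 to 8 N, has no return spring, stays where left. Linked to the lid: 0.05 rad per mm. Does not tell where along the panel the plate is.
- lid: Thin steel lid, 112 mm (x) by 199 mm (y), flush in the rear of the box's top. Origin: on its top face, middle of the hinge edge, the far (+x) edge, at x = 104, y = 39.5, z = 70 mm of the box; the plate extends to its own -x. z is up while shut; its near edge rises as it tilts about y, to 0.4 rad (45 mm up) with the catch fully in.
- cutter: Steel ring pastry cutter, 64 mm across, 30 mm high, standing on the box's top beside the lid. Origin: centre of its underside. To be left alone.
- scraper: Dough scraper lying to the left (+y) of the box, behind the jar: steel blade 75 by 120 mm with a wooden grip along one edge, 23 mm high. Origin: underside, centre of the blade. To be left alone.
- bowl: Steel bowl, 120 mm across, 60 mm high, to the right (-y) of the box. Origin: centre of its underside. To be left alone.
- jar: Closed glass jar, 60 mm across, 90 mm high, to the left (+y) of the box. Origin: centre of its underside. To be left alone.
- brush: Pastry brush lying just behind (+x) the box. Origin: underside, about its middle. To be left alone.
- tin: Empty dark loaf tin, 90 (x) by 160 (y) by 60 mm, to the right (-y) of the box, behind the bowl, its y axis along the side of the box. Origin: centre of its underside. To be left alone.

How it is judged:
At the end, for the whole second after the job is handed in: The catch plate is in by more than 6.5 mm of its 8 mm, the lid stands open by more than 0.3 rad, and each of the six loose things is within 30 mm of where it stood (value of joint catch above 0.0065 m and angle between lid's own z axis and vertical above 0.3 rad and distance of each of cutter, scraper, bowl, jar, brush, tin from where it was at the start of the episode below 0.03 m); the robot touches nothing.
It fails at once if the lid is touched by the robot (more than 2 N) (contact force between any of the fingers, the arm and lid above 2 N).
It fails at once if a loose thing is lifted, carried or shoved more than 30 mm (distance of any of cutter, scraper, bowl, jar, brush, tin from where it was at the start of the episode above 0.03 m).
It also fails if it takes over 48 s, if anything falls off the work surface, if the arm or the gripper's body presses on something with over 40 N, if the wrist force passes 120 N, or if a joint passes its speed limit or range.

ROBOT

A 7-joint arm with a two-finger parallel gripper is mounted at the origin on the work surface. World frame = base frame: x ahead of the robot, y to its left, z up, the work surface at z = 0. Lengths are in m, angles in rad, forces in N, time in s.
With the tool pointing down it reaches from about 0.425 to 0.925 m from the base axis. Payload 6.8 kg.
Tool frame: the origin (TCP) lies midway between the tips of the shut fingers; the grasp point (between the pads) lies 19 mm behind it; x points along the fingers, z is the direction in which the jaws open and shut, and the axes are right-handed (so a half turn about x gives the same grasp; the last joint's range is limited). The gripper opens to 85 mm and grips with 20 to 120 N. Pads are 22 mm wide; open, the fingers measure 114 mm over their backs; the gripper's body (76 mm by 85 mm) begins 54 mm behind the grasp point. The pads swing forward as they close: fully open they stand 13 mm farther back than shut.
Start: joints at [-1.255, 0.477, 0.022, 1.555, -0.011, 1.109, -0.083], TCP at [0.278, 0.615, 0.231] pointing down, gripper open.
Joint ranges: [-2.96, 2.96], [-0.34, 2.1], [-1.41, 1.46], [0.24, 2.44], [-1.37, 4.51], [0.17, 1.92], [-2.96, 2.96]. Speed limits (rad/s): [2.39, 2.39, 3.14, 3.14, 3.14, 3.14, 3.14].

INTERFACE

Orientations are given as a unit quaternion [w, x, y, z].
In Python, from station import bot gives the robot as it stands. The module is installed in compiled form; this text tells all that it offers.
- The arm moves only by the shell command python3 -m jog 'ROWS' [FORCE]. ROWS is text: rows parted by semicolons, each of 7 numbers parted by spaces: the shift along the tool's x, y, z in mm, then the turn, a rotation vector about the tool's x, y, z in units of 6 degrees (1.0 is 6 degrees), then the finger opening in mm, from 0 to 85.4. A call has 1 to 5 rows; each row shifts and turns the commanded pose from where the row before left it, along the tool's axes as they then stand; what a row does not reach is not made up. A row lasts 1/10 s, in which the tool goes at most 50 mm and 8.59 degrees, less where a joint would pass 70% of its speed; a pose out of reach is approached as far as the arm can. A call with a gripper value outside its range is refused whole. The fingers move at their own pace and stop on an object; FORCE is the grip in N (left out, the last holds). Time passes only in rows, so rows that do not move let the fingers close. It gives the time, the measured TCP pose, the force and the opening at its end, in the units of the state.
- bot.get_obs(): the state, without advancing time (a new reading comes with each control period).
- bot.read_camera(name): name is "side" or "top"; returns (picture, depth): 420x560x3 uint8, red, green, blue; 420x560 float32, m along the optical axis (not along the pixel's ray), 0 where there is no reading.
- bot.calibration(name): a dict with "fx", "fy", "cx", "cy" (pixels), "D" ([k1, k2, p1, p2, k3] as OpenCV has them; the pictures are not rectified), "T" (4x4, takes a point from camera to world coordinates). Camera axes: x right, y up, looking along -z (the intrinsics and any distortion apply to the point x, -y, -z); pixel columns grow to the right and rows downward; lengths in m; the calibration is good to about 2 mm. A picture is of the moment at which its call begins. calibration takes no time and is no camera call.
- bot.hand_in(): hands the job in, once; it reports no verdict.
The state is a dict: "t": time; "q": joint angles; "joint_vel": joint speeds; "joint_torque": joint torques, N m; "eef_pos": TCP position; "tool_rot": TCP orientation; "contact_force": force on the tool from outside, world axes, zero at the start; "torque": the same for the moment, N m; "gripper_width": opening from 0.0 (shut) to 1.0 (fully open).
Only numpy, scipy, OpenCV 4.12 (cv2) and the standard library are available. Lean on these libraries where they do the work, as an engineer would, in place of code of your own. Each camera call takes 0.05 s, during which the arm holds its last target.

## Working session

There is one attempt and no reset: what is moved stays moved. The work goes in short steps, Python scripts to look and compute and a shell command to move; the robot and the scene stay as the last step left them, time stands still between calls to the robot, and variables do not carry over. Pictures are saved under pics/ and viewed, and the job is handed in when it is done.

```bash
mkdir -p pics
cat > h.py <<'E'
from station import bot
import numpy as np, cv2
def snap(n,tag):
    p,d=bot.read_camera(n); cv2.imwrite(f'pics/{tag}.png',p[:,:,::-1]); np.savez(f'{tag}.npz',p=p,d=d); return p,d
def world(n,d):
    c=bot.calibration(n); K=np.array([[c['fx'],0,c['cx']],[0,c['fy'],c['cy']],[0,0,1.]])
    v,u=np.mgrid[0:420,0:560]; uv=np.stack([u,v],-1).reshape(-1,1,2).astype(float)
    r=cv2.undistortPoints(uv,K,np.array(c['D'])).reshape(420,560,2)
    P=np.stack([r[...,0]*d,-r[...,1]*d,-d,np.ones_like(d)],-1)
    W=(P@np.array(c['T']).T)[...,:3]; W[d==0]=np.nan; return W
E
python3 - <<'E'
from h import *
o=bot.get_obs(); print({k:np.round(v,3) for k,v in o.items()})
for n in ('top','side'):
    p,d=snap(n,n+'0'); print(n,np.round(bot.calibration(n)['T'],3).tolist(),(d>0).mean())
E
```

```text
{'t': np.float64(0.0), 'q': array([-1.255,  0.478,  0.022,  1.556, -0.011,  1.109, -0.083]), 'joint_vel': array([ 0.001, -0.001,  0.001,  0.001, -0.   ,  0.001,  0.   ]), 'joint_torque': array([-0.0000e+00, -5.9645e+01,  1.6070e+00, -2.8120e+01,  1.2000e-02,
        9.0000e-03,  0.0000e+00]), 'eef_pos': array([0.277, 0.615, 0.23 ]), 'tool_rot': array([ 0.593, -0.384,  0.594,  0.383]), 'contact_force': array([ 0.284, -0.561, -0.431]), 'torque': array([ 0.004,  0.048, -0.024]), 'gripper_width': np.float64(1.002)}
top [[0.006, 0.995, -0.096, 0.459], [-1.0, 0.006, -0.001, 0.042], [-0.001, 0.096, 0.995, 1.337], [0.0, 0.0, 0.0, 1.0]] 0.995969387755102
side [[0.798, 0.288, -0.529, -0.126], [-0.602, 0.41, -0.685, -0.843], [0.019, 0.865, 0.501, 0.744], [0.0, 0.0, 0.0, 1.0]] 0.9962202380952381
```

View pics/top0.png

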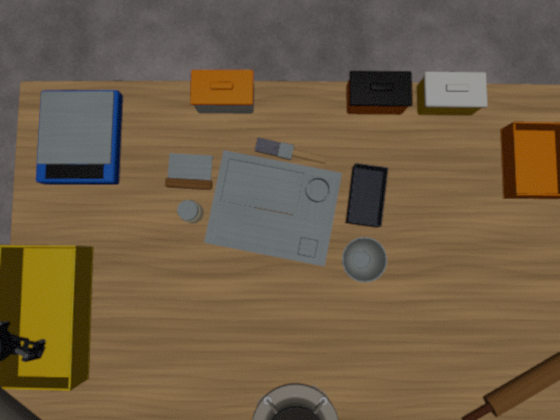

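View pics/side0.png

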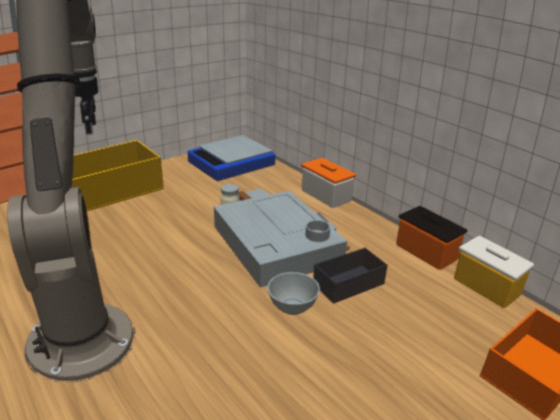

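The top picture shows the box with corners near (222,152), (340,172), (325,265) and (206,243). A square outline sits at (308,247), towards the right (-y) end of the front panel, and the side view shows it too. I'll measure the box pose and check the square in the depth image.

Run:
```python
from h import *
z=np.load('top0.npz'); W=world('top',z['d']); p=z['p']
m=(np.abs(W[...,2]-.07)<.008)
v,u=np.mgrid[0:420,0:560]
m&=(u>198)&(u<348)&(v>145)&(v<272)
n,l,s,c=cv2.connectedComponentsWithStats(m.astype(np.uint8)); k=1+s[1:,4].argmax(); m=l==k
pts=W[m][:,:2]; r=cv2.minAreaRect((pts*1000).astype(np.float32)); print(r,np.round(cv2.boxPoints(r)),np.median(W[m][:,2]))
for i in [(247,308),(247,290),(243,270),(237,250),(230,228)]: print(i,np.round(W[i],4))
b=cv2.boxPoints(r)/1000; ctr=b.mean(0)
# yaw : long side = y
e=[(b[(i+1)%4]-b[i]) for i in range(4)]; L=max(e,key=np.linalg.norm); L=L*np.sign(L[1]); yaw=np.arctan2(-L[0],L[1]); print('ctr',ctr,'yaw',yaw)
R=np.array([[np.cos(yaw),-np.sin(yaw)],[np.sin(yaw),np.cos(yaw)]])
for y in (-.108,-.054,0,.054,.108):
    q=ctr+R@[-.085,y]; mm=m&(np.abs((W[...,:2]-q)@R)<.016).all(-1); print(y,np.round(q,4),mm.sum(),W[mm][:,2].mean().round(4))
im=cv2.resize(p[140:280,195:355,::-1],None,fx=5,fy=4.2,interpolation=cv2.INTER_CUBIC); cv2.imwrite('pics/zoom.png',cv2.convertScaleAbs(im[:, :800],alpha=1.5))
zs=np.load('side0.npz')['p']; cv2.imwrite('pics/zs.png',cv2.convertScaleAbs(cv2.resize(zs[180:290,205:350,::-1],None,fx=5,fy=5,interpolation=cv2.INTER_CUBIC),alpha=1.4))
```

```text
((583.4953002929688, 61.49360656738281), (321.2309265136719, 250.68939208984375), 79.31260681152344) [[ 431.  -73.]
 [ 677. -120.]
 [ 736.  196.]
 [ 490.  243.]] 0.06997121551810459
(247, 308) [ 0.4799 -0.0296  0.0678]
(247, 290) [0.4796 0.0174 0.0713]
(243, 270) [0.4897 0.0695 0.0701]
(237, 250) [0.5051 0.1219 0.0685]
(230, 228) [0.5229 0.1795 0.0705]
ctr [0.5834953  0.06149361] yaw -0.1865302
-0.108 [ 0.4799 -0.0289] 147 0.0667
-0.054 [0.49   0.0242] 153 0.0699
0 [0.5    0.0773] 147 0.07
0.054 [0.51   0.1303] 146 0.0701
0.108 [0.52   0.1834] 150 0.07
```

View pics/zoom.png

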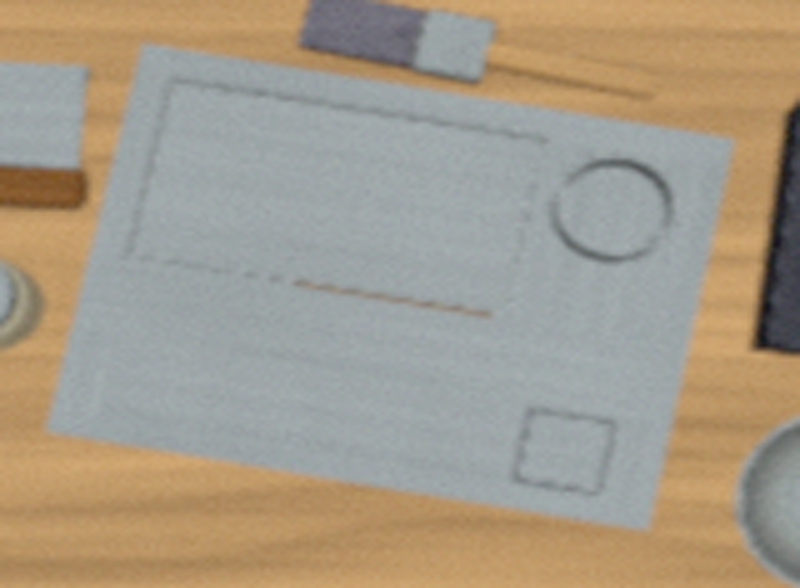

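View pics/zs.png

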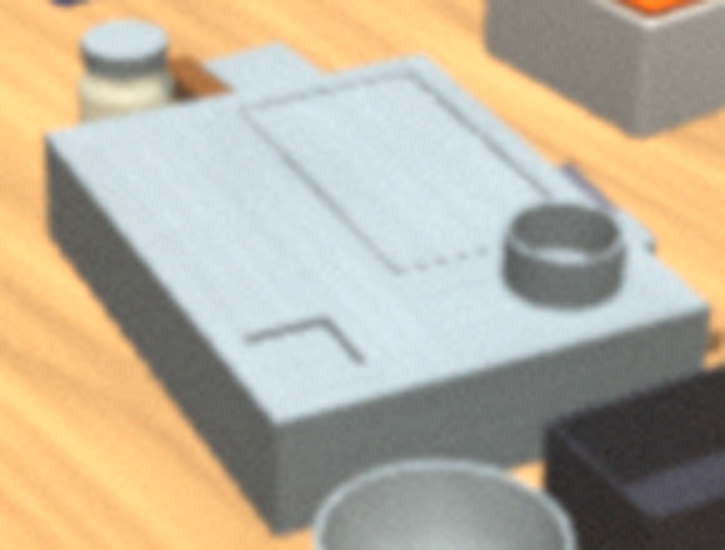

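The outline is at the y = -108 mm place, and the depth there is 3.3 mm lower than at the other four. I'll test that by touch. Next I'll work out the move.

```bash
cat > rel.py <<'E'
from h import *
from scipy.spatial.transform import Rotation as Ro
import sys
def rel(tgt,zdir=None):
    o=bot.get_obs(); w,x,y,z=o['tool_rot']; R=Ro.from_quat([x,y,z,w]); M=R.as_matrix()
    yaw=-.1865; best=None
    for k in range(4):
        a=yaw+k*np.pi/2; zz=np.array([np.cos(a),np.sin(a),0]); xx=np.array([0,0,-1.]); T=np.stack([xx,np.cross(zz,xx),zz],1)
        rv=(R.inv()*Ro.from_matrix(T)).as_rotvec()
        print('rot',k,np.round(rv/np.radians(6),2))
    print('t',o['t'],'pos',np.round(o['eef_pos'],4),'F',np.round(o['contact_force'],2),'w',o['gripper_width'],'q',np.round(o['q'],2))
    print('M',np.round(M,3).tolist())
    print('shift mm (tool, now)',np.round(M.T@(np.array(tgt)-o['eef_pos'])*1000,1))
rel([float(a) for a in sys.argv[1:4]])
E
python3 rel.py .48 -.029 .15
```

```text
rot 0 [ 1.273e+01 -1.000e-02  1.000e-02]
rot 1 [-2.27 -0.02 -0.  ]
rot 2 [-1.727e+01 -1.000e-02 -1.000e-02]
rot 3 [ 2.773e+01 -0.000e+00  2.000e-02]
t 0.1 pos [0.2774 0.6148 0.2304] F [-0.22 -0.06 -0.75] w 0.9993861130819778 q [-1.26  0.48  0.02  1.56 -0.01  1.11 -0.08]
M [[-0.001, -0.912, 0.411], [-0.002, 0.411, 0.912], [-1.0, -0.0, -0.002]]
shift mm (tool, now) [  81.3 -449.4 -503.4]
```

```bash
python3 -m jog '0 0 0 -1.13 0 0 0; 0 0 0 -1.14 0 0 0; 0 -20 -40 0 0 0 0; 0 -20 -40 0 0 0 0; 0 -20 -40 0 0 0 0'; python3 rel.py .48 -.029 .15
```

```text
t: 0.6
eef_pos: [0.3144, 0.4845, 0.2306]
tool_rot: [0.544, -0.452, 0.545, 0.451]
contact_force: [0.7, 0.6, -0.8]
gripper_width: 0.143
rot 0 [ 1.501e+01 -1.000e-02  1.000e-02]
rot 1 [ 0.01 -0.01 -0.  ]
rot 2 [-1.499e+01 -1.000e-02 -1.000e-02]
rot 3 [-2.999e+01  0.000e+00 -2.000e-02]
t 0.6 pos [0.3144 0.4845 0.2306] F [ 0.74  0.61 -0.76] w 0.1428248208178348 q [-1.09  0.32 -0.01  1.79  0.01  1.03  0.28]
M [[-0.0, -0.983, 0.185], [-0.001, 0.185, 0.983], [-1.0, 0.0, -0.001]]
shift mm (tool, now) [  81.1 -257.5 -474. ]
```

```bash
python3 -m jog '0 -34 -36 0 0 0 0; 0 -34 -36 0 0 0 0; 0 -34 -36 0 0 0 0; 0 -34 -36 0 0 0 0; 0 -34 -36 0 0 0 0'; python3 rel.py .48 -.029 .15
```

```text
t: 1.1
eef_pos: [0.4487, 0.276, 0.2312]
tool_rot: [0.544, -0.451, 0.544, 0.451]
contact_force: [1.4, 0.4, 0.1]
gripper_width: 0.0
rot 0 [15.01 -0.   -0.  ]
rot 1 [ 0.01 -0.   -0.  ]
rot 2 [-14.99   0.    -0.  ]
rot 3 [-29.99   0.    -0.  ]
t 1.1 pos [0.4487 0.276  0.2312] F [1.4  0.36 0.06] w 0.00044113746463823915 q [-0.76  0.23  0.1   1.91 -0.03  1.    0.74]
M [[-0.0, -0.983, 0.185], [-0.0, 0.185, 0.983], [-1.0, 0.0, -0.0]]
shift mm (tool, now) [  81.2  -87.2 -293.9]
```

```bash
python3 -m jog '0 -15 -45 0 0 0 0; 0 -15 -45 0 0 0 0; 0 -15 -45 0 0 0 0; 0 -15 -45 0 0 0 0; 0 -15 -45 0 0 0 0'; python3 -m jog '20 -5 -25 0 0 0 0; 20 0 -20 0 0 0 0; 20 0 0 0 0 0 0; 15 0 0 0 0 0 0; 0 0 0 0 0 0 0'; python3 rel.py .48 -.029 .085
```

```text
t: 1.6
eef_pos: [0.4798, 0.041, 0.2312]
tool_rot: [0.544, -0.451, 0.544, 0.451]
contact_force: [0.5, 0.2, -0.1]
gripper_width: 0.001
t: 2.1
eef_pos: [0.475, -0.0026, 0.1544]
tool_rot: [0.543, -0.451, 0.546, 0.452]
contact_force: [-0.4, 1.0, -0.0]
gripper_width: 0.001
rot 0 [15.   -0.04 -0.02]
rot 1 [ 0.   -0.02 -0.04]
rot 2 [-15.     0.02  -0.04]
rot 3 [-3.e+01  6.e-02 -2.e-02]
t 2.1 pos [ 0.475  -0.0026  0.1544] F [-0.4   1.03 -0.05] w 0.0009630132772467704 q [-0.36  0.25  0.28  2.11 -0.1   0.8   1.36]
M [[-0.004, -0.983, 0.185], [-0.001, 0.185, 0.983], [-1.0, 0.004, -0.002]]
shift mm (tool, now) [ 69.4 -10.1 -24.9]
```

```bash
python3 -m jog '0 -3 -8 0 0 0 0; 15 -4 -8 0 0 0 0; 15 -3 -8 0 0 0 0; 15 0 -1 0 0 0 0; 0 0 0 0 0 0 0'; python3 rel.py .48 -.029 .067
python3 -c "
from h import *
snap('top','top1');snap('side','side1')"
```

```text
t: 2.6
eef_pos: [0.4815, -0.0294, 0.1108]
tool_rot: [0.544, -0.451, 0.545, 0.451]
contact_force: [-1.0, -0.4, 0.2]
gripper_width: 0.002
rot 0 [ 1.5e+01 -2.0e-02 -1.0e-02]
rot 1 [-0.   -0.01 -0.01]
rot 2 [-1.5e+01  1.0e-02 -2.0e-02]
rot 3 [ 3.e+01 -2.e-02  1.e-02]
t 2.6 pos [ 0.4815 -0.0294  0.1108] F [-1.02 -0.38  0.23] w 0.0015069221777391578 q [-0.3   0.34  0.27  2.13 -0.14  0.69  1.45]
M [[-0.002, -0.983, 0.186], [-0.0, 0.186, 0.983], [-1.0, 0.001, -0.001]]
shift mm (tool, now) [43.8  1.5  0.1]
```

View pics/side1.png

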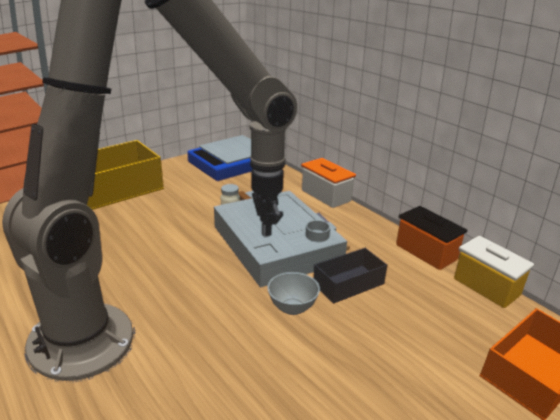

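View pics/top1.png

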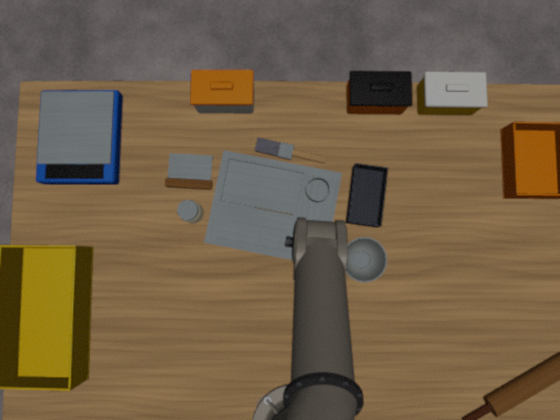

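In the side view the shut fingertips are at (267,232), straight above the square at (265,247). Nothing else has been disturbed. I'll go down slowly.

```bash
python3 -m jog '12 0 0 0 0 0 0; 12 0 0 0 0 0 0; 8 0 0 0 0 0 0; 4 0 0 0 0 0 0; 0 0 0 0 0 0 0';  python3 -m jog '2 0 0 0 0 0 0; 2 0 0 0 0 0 0; 2 0 0 0 0 0 0; 0 0 0 0 0 0 0'; python3 -m jog '1 0 0 0 0 0 0; 1 0 0 0 0 0 0; 0 0 0 0 0 0 0'; python3 rel.py .48 -.029 .059
```

```text
t: 3.2
eef_pos: [0.4814, -0.0286, 0.0745]
tool_rot: [0.544, -0.451, 0.545, 0.452]
contact_force: [0.8, 0.2, -0.1]
gripper_width: 0.001
t: 3.6
eef_pos: [0.4819, -0.0286, 0.0692]
tool_rot: [0.544, -0.451, 0.544, 0.451]
contact_force: [0.6, -0.3, -0.2]
gripper_width: -0.001
t: 3.9
eef_pos: [0.4819, -0.0286, 0.0672]
tool_rot: [0.544, -0.451, 0.544, 0.451]
contact_force: [-0.0, -0.6, -0.7]
gripper_width: 0.001
rot 0 [15. -0. -0.]
rot 1 [ 0.  0. -0.]
rot 2 [-15.   0.  -0.]
rot 3 [-30.   0.   0.]
t 3.9 pos [ 0.4819 -0.0286  0.0672] F [-0.04 -0.64 -0.69] w 0.0007394815435947266 q [-0.27  0.41  0.25  2.15 -0.18  0.59  1.48]
M [[-0.0, -0.983, 0.185], [0.0, 0.185, 0.983], [-1.0, 0.0, 0.0]]
shift mm (tool, now) [ 8.2  1.8 -0.7]
```

The tip is already below the level of the panel with no force, so it is inside the recess. I'll press on in small steps.

```bash
for i in 1; do python3 -m jog '1 0 0 0 0 0 0; 1 0 0 0 0 0 0; 0 0 0 0 0 0 0'; python3 -m jog '1 0 0 0 0 0 0; 1 0 0 0 0 0 0; 0 0 0 0 0 0 0';python3 -m jog '1 0 0 0 0 0 0; 1 0 0 0 0 0 0; 0 0 0 0 0 0 0'; done
```

```text
t: 4.2
eef_pos: [0.482, -0.0286, 0.0653]
tool_rot: [0.544, -0.451, 0.544, 0.451]
contact_force: [-0.8, 0.2, 0.9]
gripper_width: 0.002
t: 4.5
eef_pos: [0.482, -0.0287, 0.0632]
tool_rot: [0.544, -0.451, 0.544, 0.451]
contact_force: [-0.1, -0.1, 1.7]
gripper_width: -0.002
t: 4.8
eef_pos: [0.482, -0.0287, 0.0611]
tool_rot: [0.544, -0.451, 0.544, 0.451]
contact_force: [-0.4, 0.0, 0.8]
gripper_width: 0.0
```

```bash
python3 -m jog '1 0 0 0 0 0 0'; python3 -m jog '1 0 0 0 0 0 0';python3 -m jog '1 0 0 0 0 0 0'; python3 -m jog '1 0 0 0 0 0 0'; python3 -c "
from h import *
snap('side','side2')
p=np.load('side2.npz')['p']; cv2.imwrite('pics/s2z.png',cv2.resize(p[150:300,180:360,::-1],None,fx=4,fy=4))"
```

```text
t: 4.9
eef_pos: [0.482, -0.0286, 0.0603]
tool_rot: [0.544, -0.451, 0.544, 0.451]
contact_force: [-0.8, -0.2, 3.5]
gripper_width: -0.002
t: 5.0
eef_pos: [0.482, -0.0286, 0.0592]
tool_rot: [0.544, -0.451, 0.544, 0.451]
contact_force: [-0.4, 0.8, 3.4]
gripper_width: 0.0
t: 5.1
eef_pos: [0.4821, -0.0286, 0.0589]
tool_rot: [0.544, -0.451, 0.544, 0.451]
contact_force: [-7.1, 0.4, 24.2]
gripper_width: 0.005
t: 5.2
eef_pos: [0.4821, -0.0286, 0.0588]
tool_rot: [0.545, -0.451, 0.544, 0.452]
contact_force: [-10.1, 1.3, 37.2]
gripper_width: 0.001
```

View pics/s2z.png

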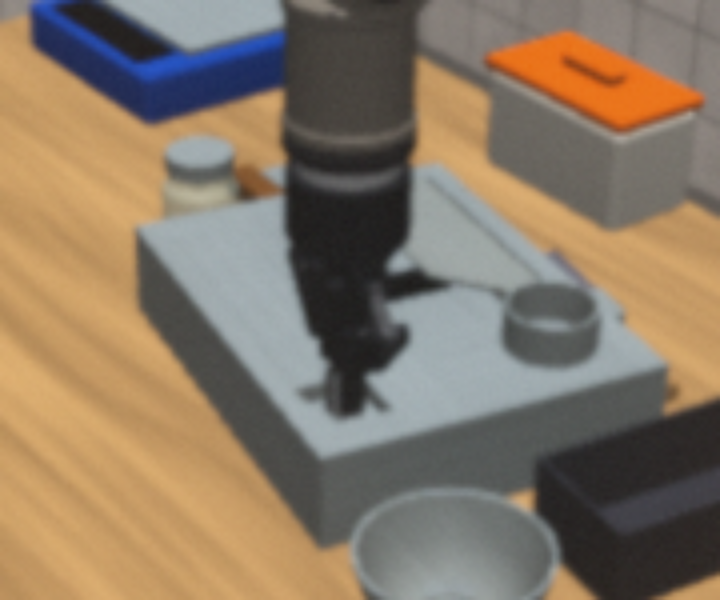

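The plate gave at about 3 N, then reached a hard stop at z = 0.0588 (37 N). In the picture the lid is up, with a dark gap at zoomed pixel (420,285). I'll withdraw straight up.

```bash
python3 -m jog '-3 0 0 0 0 0 0; -10 0 0 0 0 0 0; -20 0 0 0 0 0 0; -30 0 0 0 0 0 0; -30 0 0 0 0 0 0'; python3 -m jog '-30 0 0 0 0 0 0; -30 0 0 0 0 0 0; 0 0 40 0 0 0 0; 0 0 40 0 0 0 0; 0 0 40 0 0 0 0'; python3 -m jog '0 0 40 0 0 0 0; 0 -10 40 0 0 0 0; 0 0 40 0 0 0 0; 0 0 40 0 0 0 0; 0 0 40 0 0 0 0'; python3 -m jog '0 0 40 0 0 0 0; 0 0 40 0 0 0 0; 0 0 0 0 0 0 0; 0 0 0 0 0 0 0'
python3 - <<'E'
from h import *
p,d=snap('top','top3');snap('side','side3')
W=world('top',d); W0=world('top',np.load('top0.npz')['d'])
R=np.array([[np.cos(-.1865),-np.sin(-.1865)],[np.sin(-.1865),np.cos(-.1865)]]); ctr=np.array([.5835,.0615])
L=(W[...,:2]-ctr)@R
def med(x,y,h): 
    m=(abs(L[...,0]-x)<h)&(abs(L[...,1]-y)<h); return np.nanmedian(W[...,2][m])
print('plate',[round(med(-.085,y,.012),4) for y in (-.108,-.054,0,.054,.108)])
zs=[med(x,.04,.01) for x in (.02,.04,.06,.08)]; print('lid',np.round(zs,4),np.arctan(-np.polyfit([.02,.04,.06,.08],zs,1)[0]))
im=np.abs(W[...,2]-W0[...,2])>.015; cv2.imwrite('pics/diff.png',im.astype(np.uint8)*255)
print(bot.get_obs()['contact_force'],bot.get_obs()['t'])
E
```

```text
t: 5.75
eef_pos: [0.4815, -0.0288, 0.1512]
tool_rot: [0.544, -0.451, 0.545, 0.451]
contact_force: [0.6, 0.0, 0.4]
gripper_width: 0.004
t: 6.25
eef_pos: [0.5044, 0.0905, 0.2111]
tool_rot: [0.545, -0.451, 0.544, 0.451]
contact_force: [0.6, -0.4, 1.1]
gripper_width: 0.002
t: 6.75
eef_pos: [0.551, 0.2855, 0.2104]
tool_rot: [0.544, -0.451, 0.544, 0.451]
contact_force: [0.6, -0.5, 0.0]
gripper_width: 0.004
t: 7.15
eef_pos: [0.5652, 0.3635, 0.2098]
tool_rot: [0.543, -0.452, 0.544, 0.452]
contact_force: [1.3, -1.2, -0.6]
gripper_width: 0.001
plate [np.float64(0.0592), np.float64(0.0699), np.float64(0.0705), np.float64(0.0698), np.float64(0.0698)]
lid [0.1058 0.0959 0.0884 0.08  ] 0.40077463173547784
[ 0.84218117 -0.79807144  0.17755947] 7.25
```

View pics/top3.png

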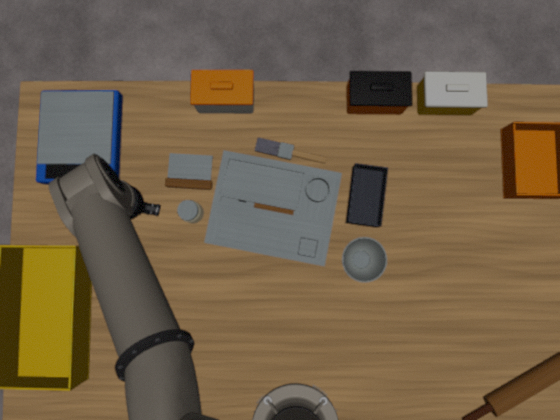

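View pics/side3.png

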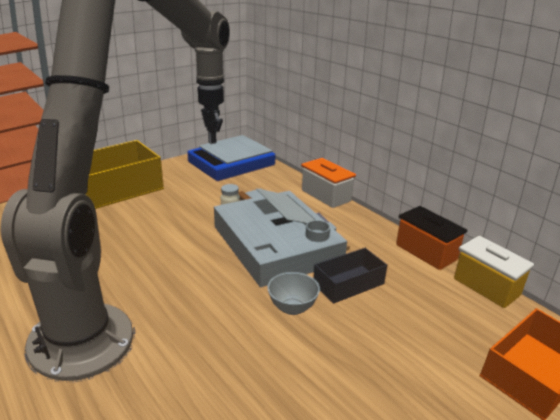

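The lid stands open, with its near edge at about (265,205) in the top view. The cutter (317,189), jar (189,211), bowl (364,260), tin, brush and scraper are all where they were, and the hand is well clear at (150,210). I'll hand it in.

```bash
python3 -c "
from station import bot
print(bot.hand_in())"
```

```text
the job is handed in; nothing more can be done
None
```

The catch is pushed fully in, the lid stands open, and the job was handed in at about 7.3 s.

**Finding the plate:** The cameras showed a square outline at y = -108 mm, lying 3.3 mm lower than the other four places, so I went straight there instead of feeling across the whole panel. Touch agreed: the shut fingertips passed below panel level, and the plate then moved under about 3 N. It reached its stop with the fingertips at z = 58.8 mm, where I pressed with up to 37 N, below the 40 N limit.

**Last checks:**
- **Plate:** its face was about 59 mm above the bench, 11 mm below the panel, which is the full 8 mm of travel.
- **Lid:** it was open 0.40 rad, and my path kept the hand clear of it.
- **Loose things:** by eye, all six were in the same place in the before and after top pictures; I did not measure each one.
- **Hand:** it was well clear of everything, with only about 1 N of sensor noise.

No check failed or disagreed.

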